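# Flag the board with the missing shield

## Robot

A 6-joint arm with a two-finger parallel gripper is mounted at the origin on the work surface. World frame = base frame: x ahead of the robot, y to its left, z up, the work surface at z = 0. Lengths are in mm, angles in rad, forces in N, time in s.
With the tool pointing down it reaches from about 350 to 875 mm from the base axis. Payload 4.2 kg.
Tool frame: the origin (TCP) lies between the finger pads, 19 mm behind the fingertips; this is the grasp point; z points along the fingers, y is the line along which they close (so a half turn about z gives the same grasp; the last joint's range is limited). The gripper opens to 85 mm and grips with 20 to 120 N. Pads are 22 mm wide; open, the fingers measure 114 mm over their backs; the gripper's body (76 mm by 85 mm) begins 54 mm behind the grasp point. The pads swing forward as they close: fully open they stand 13 mm farther back than shut.
Start: joints at [-1.047, 0.385, 0.008, 0, -1.194, -0.259], TCP at [163.589, -603.19, 250.012] pointing down, gripper open.
Joint ranges: [-3.14, 3.14], [-1.21, 2.06], [-1.07, 1.41], [-3.16, 2.05], [-2.99, -0.16], [-3.1, 3.1]. Speed limits (rad/s): [2.79, 2.79, 3.14, 3.14, 3.14, 3.14].

## Interface

Orientations are given as a unit quaternion [x, y, z, w].
In Python, from bench import arm gives the robot as it stands.
- The arm moves only by the tool send_rows, never from a script. Its argument "targets" is a list of rows, each an object of numbers: "gripper": the gripper command: -1 is fully open, 1 is shut, values between are in proportion; "x", "y", "z": the shift along the tool's x, y, z in cm; "ax", "ay", "az": the turn, a rotation vector about the tool's x, y, z in degrees. A call has 1 to 5 rows; each row shifts and turns the commanded pose from where the row before left it, along the tool's axes as they then stand; what a row does not reach is not made up. A row lasts 1/12 s, in which the tool goes at most 41.7 mm and 7.16 degrees, less where a joint would pass 70% of its speed; a pose out of reach is approached as far as the arm can. A call is refused whole if a number of a shift passes 4.17 or a number of a turn 7.16, either way. A call with a gripper value outside its range is refused whole. The fingers move at their own pace and stop on an object; the grip force is fixed at half the most. Time passes only in rows, so rows that do not move let the fingers close. It gives the time, the measured TCP pose, the force, the opening and the grip force at its end, in the units of the state.
- arm.read_state(): the state, without advancing time (a new reading comes with each control period).
- arm.get_image(name): name is "scene" or "top" or "wrist"; returns (picture, depth): 400x640x3 uint8, red, green, blue; 400x640 float32, mm along the optical axis (not along the pixel's ray), 0 where there is no reading.
- arm.camera_model(name): a dict with "fx", "fy", "cx", "cy" (pixels), "cam_to_world" (4x4, takes a point from camera to world coordinates). Camera axes: x right, y down, z forward; pixel columns grow to the right and rows downward; lengths in mm; the calibration is good to about 2 mm. A picture is of the moment at which its call begins: read the wrist's pose just before it. camera_model takes no time and is no camera call; for the wrist camera it gives the pose at the moment of the call.
- arm.job_done(): hands the job in; it is judged then, once.
Trained networks look in the newest picture that a camera, given by its name, has taken for a name from the list of things; names that differ only in an ending like _2 or _b are one class to them, and where a whole thing is asked for, a point or a joint stands for the part that bears it (a point fixed in the world has none). Each returns a list of dicts, best first, with "score" (0 to 1); they miss things now and then, are a little off and sometimes report something else, mostly with a low value. They report only what shows in the picture. A call takes as long as a camera call. They do not tell look-alikes from the thing itself.
- arm.boxes_of(camera, thing): "rect" ([left, top, width, height] in pixels, round what is visible of it).
The state is a dict: "clock": time; "joints": joint angles; "joint_vel": joint speeds; "joint_efforts": joint torques, N m; "position": TCP position; "ee_rot": TCP orientation; "contact_force": force on the tool from outside, world axes, zero at the start; "wrist_torque": the same for the moment, N m; "gripper_width": finger opening in mm; "grasp_force": force on a finger pad.
Only numpy, scipy, OpenCV 4.12 (cv2) and the standard library are available. Lean on these libraries where they do the work, as an engineer would, in place of code of your own. Each camera call takes 0.05 s, during which the arm holds its last target. There are 200 camera calls.

## Task

Call the inspector by pressing the red button right down and letting it come back up, then show the overhead camera the faulty board, the one of the four in the grey tray whose silver shield is missing: point straight down at the middle of its bare black chip with the fingertips two or three centimetres above it and stay there for more than two seconds, finishing while still pointing. Touch neither the boards nor the tray, leave the green button alone, and do not disturb anything else on the bench.

Things in the scene. Friction and masses are not known exactly. Their poses are not given: they have to be found in the camera images.
- bare_chip (a point): the spot to point at: centre of the top face of the bare black square chip (24 x 24 mm, in a thin brass-coloured frame 28 mm square) on board_bare. It lies 6 mm above the board's underside, 9 mm above the bench; z up.
- board_bare: the faulty board: green circuit board 50 (x) x 80 (y) x 3 mm with a black chip where the others have a silver shield, and two white connectors 26 mm long at the other end. Origin at the centre of its underside; z up; bare_chip is at (0, 15, 6) mm in its frame. Loose (about 30 g), in any of the four cells of the tray.
- board_a: green circuit board 50 (x) x 80 (y) x 3 mm like board_bare, but sound: a bright silver shield 24 x 24 mm covers its chip (top 6 mm above the underside). Loose in its tray cell. Origin at the centre of its underside, z up.
- board_b: green circuit board 50 (x) x 80 (y) x 3 mm like board_bare, but sound: a bright silver shield 24 x 24 mm covers its chip (top 6 mm above the underside). Loose in its tray cell. Origin at the centre of its underside, z up.
- board_c: green circuit board 50 (x) x 80 (y) x 3 mm like board_bare, but sound: a bright silver shield 24 x 24 mm covers its chip (top 6 mm above the underside). Loose in its tray cell. Origin at the centre of its underside, z up.
- tray: grey plastic tray, fixed, 133 (x) x 199 (y) x 14 mm high, walls, floor and dividers 3 mm, 2 x 2 cells. Origin at the centre of its underside. Cell centres at (+-32.5, +-49) mm in its frame; one board in each cell, lying roughly square with the tray.
- red_button_top (a point): centre of the top face of the red round push button (40 mm across), 57 mm above the bench when up; z up. Press it straight down with closed fingertips.
- red_button (a joint): travel of the red button in m: 0 up, 0.006 fully down. A spring returns it; about 1.5 N starts it moving and 5 N takes it fully down.
- red_pod: fixed grey box 75 x 75 x 35 mm under the red button (with a black collar 56 mm across and 12 mm high on top). Origin at the centre of its underside.
- green_button (a joint): travel of the green button, the same kind: 0 up, 0.006 fully down. Not to be pressed.
- green_pod: fixed grey box 75 x 75 x 35 mm under the green button, same form as red_pod. Origin at the centre of its underside. The red and green pods may stand in either place.
- cutters: bystander: side cutters with blue handles lying on the bench, 125 x 58 x 15 mm, jaws to +x. Origin under the middle.
- housing: bystander: open pink plastic housing 50 x 56 x 75 mm high. Origin at the centre of its underside.
- bottle: bystander: amber bottle with black cap, 48 mm across, 120 mm high. Origin at the centre of its underside.
- tape: bystander: yellow tape roll lying flat, 84 mm across, 24 mm high. Origin at the centre of its underside.
Mind the look-alikes: they are no part of the job. Leave any orange look-alike of the red_pod alone.

How it is judged:
By the outcome, as a careful person would: the job done as asked, in the order asked, and still so for the second after the job is handed in, with the robot touching nothing.
It also fails if it takes over 32 s, if anything falls off the work surface, if the arm or the gripper's body presses on something with over 40 N, if the wrist force passes 120 N, or if a joint passes its speed limit or range.

## Working session

There is one attempt and no reset: what is moved stays moved. The work goes in short steps, Python scripts to look and compute and a tool call to move; the robot and the scene stay as the last step left them, time stands still between calls to the robot, and variables do not carry over. Pictures are saved under pics/ and viewed, at most 10 in all, crops included, and the job is handed in when it is done.

Besides the shell and the picture viewer there is one more tool, called after ">>>" as name(argument=value, ...), one argument or row to a line, values as JSON. send_rows: Moves the arm, as the interface text tells. Its arguments: {"type":"object","properties":{"targets":{"type":"array"}},"required":["targets"]}

```bash
mkdir -p pics; python3 - <<'E'
from bench import arm
import cv2,numpy as np
for n in ("top","scene"):
    p,d=arm.get_image(n); cv2.imwrite(f"pics/{n}1.png",p[:,:,::-1]); np.savez(f"{n}1.npz",p=p,d=d)
    m=arm.camera_model(n); print(n,m["fx"],m["cx"],m["cy"],np.round(m["cam_to_world"],3).tolist())
    for t in ("red_button_top","red_pod","green_pod","bare_chip","board_bare","tray"):
        print(t,[(round(b["score"],2),np.round(b["rect"]).tolist()) for b in arm.boxes_of(n,t)])
s=arm.read_state();print(s["clock"],s["position"],s["ee_rot"],s["gripper_width"])
E
```

```text
top 470.19392373907414 317.9207974137472 194.6487763839856 [[0.027, -0.996, 0.085, 405.314], [-0.999, -0.025, 0.021, -9.635], [-0.019, -0.086, -0.996, 1527.141], [0.0, 0.0, 0.0, 1.0]]
red_button_top [(0.67, [452.0, 246.0, 11.0, 15.0]), (0.58, [410.0, 260.0, 10.0, 15.0]), (0.51, [416.0, 216.0, 13.0, 13.0]), (0.45, [433.0, 168.0, 11.0, 8.0])]
red_pod [(0.88, [443.0, 235.0, 28.0, 30.0]), (0.88, [416.0, 156.0, 33.0, 30.0]), (0.87, [404.0, 212.0, 27.0, 28.0]), (0.87, [399.0, 254.0, 30.0, 27.0])]
green_pod [(0.56, [382.0, 160.0, 25.0, 25.0]), (0.51, [246.0, 166.0, 65.0, 43.0]), (0.2, [278.0, 187.0, 28.0, 20.0])]
bare_chip [(0.79, [253.0, 189.0, 23.0, 14.0])]
board_bare [(0.55, [251.0, 184.0, 27.0, 21.0])]
tray [(0.93, [248.0, 166.0, 63.0, 44.0])]
scene 499.75240182785353 319.9800434993902 194.85750625843755 [[0.57, 0.481, -0.666, 1640.739], [0.821, -0.321, 0.471, -769.191], [0.013, -0.816, -0.578, 1027.716], [0.0, 0.0, 0.0, 1.0]]
red_button_top [(0.62, [169.0, 211.0, 14.0, 12.0]), (0.39, [218.0, 214.0, 8.0, 9.0])]
red_pod [(0.98, [197.0, 192.0, 28.0, 26.0]), (0.78, [210.0, 213.0, 27.0, 25.0]), (0.77, [162.0, 212.0, 28.0, 28.0]), (0.57, [222.0, 248.0, 30.0, 30.0])]
green_pod [(0.73, [251.0, 234.0, 36.0, 28.0]), (0.6, [359.0, 193.0, 25.0, 15.0]), (0.48, [217.0, 213.0, 15.0, 8.0])]
bare_chip [(0.45, [354.0, 186.0, 19.0, 14.0])]
board_bare [(0.44, [351.0, 184.0, 22.0, 14.0])]
tray [(0.8, [321.0, 183.0, 69.0, 38.0])]
0.7 [ 163.5738288  -603.17457392  250.04862406] [-1.32003682e-01  9.91249226e-01 -5.76165815e-06  1.19395848e-05] 85.33124447714845
```

View pics/top1.png

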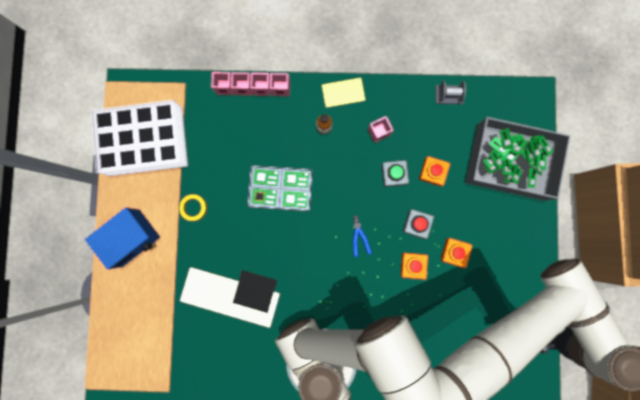

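View pics/scene1.png

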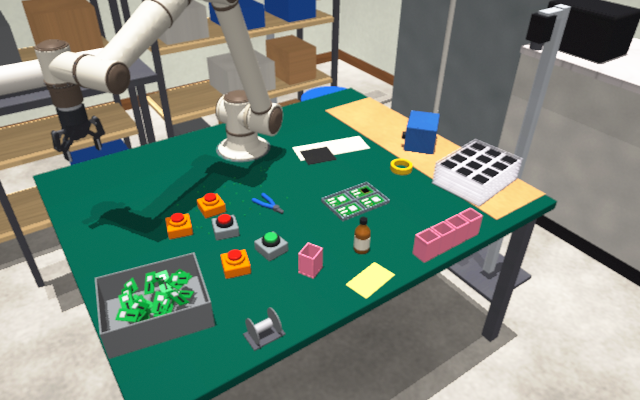

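Candidates for the red button in the top view are (420,223), in a grey pod, and (435,171), (457,253) and (415,266), all in orange pods. The grey pod fits the description. The bare chip is in the tray's lower-left cell at about (262,197). I'll measure both and confirm with a crop.

```bash
cat > h.py <<'E'
import numpy as np
from bench import arm
def ray(m,u,v):
    T=np.array(m["cam_to_world"]); return T[:3,3],T[:3,:3]@np.array([(u-m["cx"])/m["fx"],(v-m["cy"])/m["fy"],1])
def plane(m,u,v,z):
    o,r=ray(m,u,v); return o+r*(z-o[2])/r[2]
def tri(l):
    A=np.zeros((3,3));b=np.zeros(3)
    for m,u,v in l:
        o,r=ray(m,u,v);r=r/np.linalg.norm(r);P=np.eye(3)-np.outer(r,r);A+=P;b+=P@o
    return np.linalg.solve(A,b)
def blob(mask,x0,y0,x1,y1):
    import cv2
    n,_,st,c=cv2.connectedComponentsWithStats(mask[y0:y1,x0:x1].astype(np.uint8))
    i=1+np.argmax(st[1:,4]); return c[i][0]+x0,c[i][1]+y0,st[i,4]
E
python3 - <<'E'
from h import *
import cv2
D={n:np.load(n+"1.npz") for n in("top","scene")};M={n:arm.camera_model(n) for n in D}
def red(p): p=p.astype(int);return (p[...,0]>140)&(p[...,1]<90)&(p[...,2]<90)
def blk(p): return p.max(2)<70
a=blob(red(D["top"]["p"]),405,210,436,238);b=blob(red(D["scene"]["p"]),212,208,238,228)
print(a,b,tri([(M["top"],*a[:2]),(M["scene"],*b[:2])]),plane(M["top"],*a[:2],57),plane(M["scene"],*b[:2],57))
a=blob(blk(D["top"]["p"]),250,186,278,208);b=blob(blk(D["scene"]["p"]),355,182,378,200)
print(a,b,tri([(M["top"],*a[:2]),(M["scene"],*b[:2])]),plane(M["top"],*a[:2],9),plane(M["scene"],*b[:2],9))
c=lambda n,x,y,w,h:cv2.resize(D[n]["p"][y:y+h,x:x+w,::-1],(390,290),interpolation=cv2.INTER_CUBIC)
cv2.imwrite("pics/c1.png",np.vstack([np.hstack([c("top",395,195,80,60),c("top",242,160,80,60)]),np.hstack([c("scene",185,190,80,60),c("scene",315,172,80,60)])]))
E
```

```text
(np.float64(420.6397058823529), np.float64(223.26470588235293), np.int32(136)) (np.float64(223.89473684210526), np.float64(218.03157894736842), np.int32(95)) [ 451.05983734 -299.24386537   52.39156821] [ 450.19201481 -299.73127789   57.        ] [ 457.70782121 -300.23924673   57.        ]
(np.float64(259.3076923076923), np.float64(196.07692307692307), np.int32(13)) (np.float64(364.95454545454544), np.float64(190.0909090909091), np.int32(22)) [527.07530782 215.10268678   5.03568412] [525.9272047  213.32163224   9.        ] [531.9480479  212.67317117   9.        ]
```

View pics/c1.png

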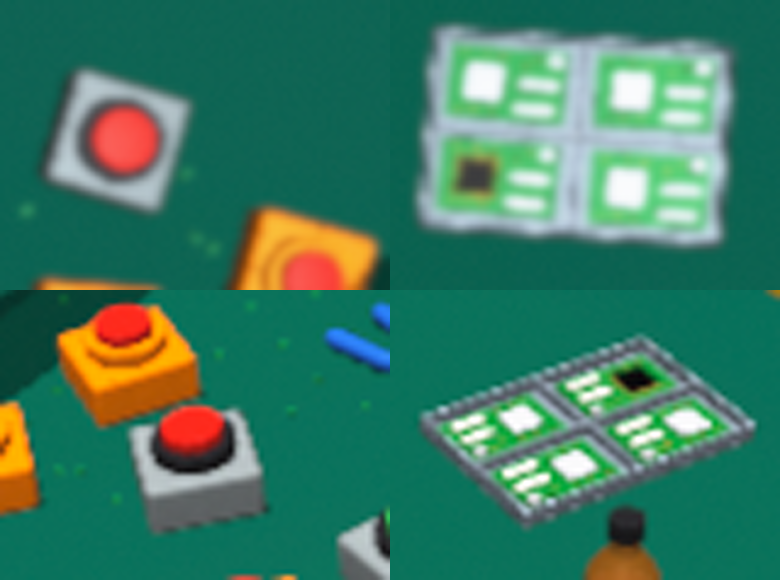

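The crop confirms both: the grey-pod red button at top (420.6,223.3), about (451,-299.5), and the bare chip in the lower-left cell at (259.4,196), about (527,214). Moving over the button with the fingers shut.

>>> send_rows(
  targets=[
    {"gripper": 1,"x": -2.97,"y": 1.82,"z": 0.4},
    {"gripper": 1,"x": -2.97,"y": 1.82,"z": 0.4},
    {"gripper": 1,"x": -2.97,"y": 1.82,"z": 0.4},
    {"gripper": 1,"x": -2.97,"y": 1.82,"z": 0.4},
    {"gripper": 1,"x": -2.97,"y": 1.82,"z": 0.4},
  ],
)

```text
$.targets[0]: bad value
```

>>> send_rows(
  targets=[
    {"gripper": 1,"x": -2.97,"y": 1.82,"z": 0.4},
    {"gripper": 1,"x": -2.97,"y": 1.82,"z": 0.4},
    {"gripper": 1,"x": -2.97,"y": 1.82,"z": 0.4},
    {"gripper": 1,"x": -2.97,"y": 1.82,"z": 0.4},
    {"gripper": 1,"x": -2.97,"y": 1.82,"z": 0.4},
  ],
)

```text
$.targets[0]: bad value
```

>>> send_rows(
  targets=[
    {"gripper": 1,"x": -2.97,"y": 1.82,"z": 0.4},
    {"gripper": 1,"x": -2.97,"y": 1.82,"z": 0.4},
    {"gripper": 1},
    {"gripper": 1},
    {"gripper": 1},
  ],
)

```text
$.targets[0]: bad value
```

```bash
python3 - <<'E'
from h import *
import cv2
s=arm.read_state();m=arm.camera_model("wrist");p,d=arm.get_image("wrist")
print(s["clock"],s["position"],s["ee_rot"],s["gripper_width"],s["contact_force"])
cv2.imwrite("pics/w1.png",p[:,:,::-1])
q=p.astype(int);k=(q[...,0]>120)&(q[...,1]<80)&(q[...,2]<80)
n,l,st,c=cv2.connectedComponentsWithStats(k.astype(np.uint8))
for i in range(1,n):
    if st[i,4]>100:
        print(c[i],st[i],plane(m,*c[i],57),d[l==i].mean(), np.array(m["cam_to_world"])[:3,3])
E
```

```text
0.7 [ 163.5738288  -603.17457392  250.04862406] [-1.32003682e-01  9.91249226e-01 -5.76165815e-06  1.19395848e-05] 85.33124447714845 [ 0.47570429 -0.24985485 -0.01275863]
[517.91666667 312.86111111] [497 303  55  24 468] [ 261.53021438 -338.30697004   57.        ] 417.71652 [  87.39763848 -624.48651038  374.14029274]
[401.23321555 326.21731449] [382 306  47  46 566] [ 316.89152746 -468.16964996   57.        ] 424.84946 [  87.39763848 -624.48651038  374.14029274]
[415.17605634 339.64788732] [403 335  31  16 142] [ 331.49219501 -444.62756896   57.        ] 402.67303 [  87.39763848 -624.48651038  374.14029274]
[418.3630137  355.71917808] [410 346  21  25 292] [ 354.09771296 -432.03454641   57.        ] 369.31046 [  87.39763848 -624.48651038  374.14029274]
```

View pics/w1.png

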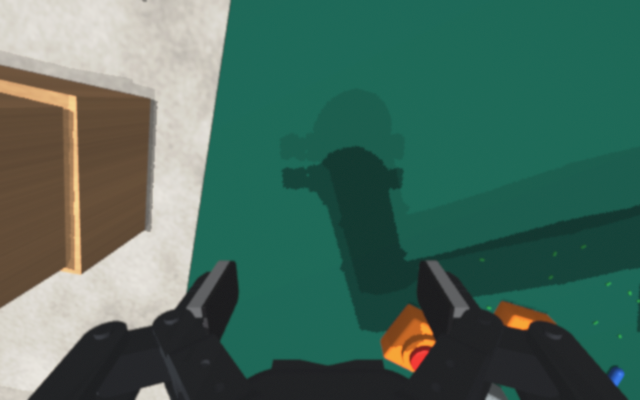

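The rows were refused, probably because every field has to be given. The wrist picture shows only empty bench from the start pose, with an orange pod at (410,345). Sending again with all fields.

>>> send_rows(
  targets=[
    {"gripper": 1,"x": -2.97,"y": 1.82,"z": 0.4,"ax": 0,"ay": 0,"az": 0},
    {"gripper": 1,"x": -2.97,"y": 1.82,"z": 0.4,"ax": 0,"ay": 0,"az": 0},
    {"gripper": 1,"x": -2.97,"y": 1.82,"z": 0.4,"ax": 0,"ay": 0,"az": 0},
    {"gripper": 1,"x": -2.97,"y": 1.82,"z": 0.4,"ax": 0,"ay": 0,"az": 0},
    {"gripper": 1,"x": -2.97,"y": 1.82,"z": 0.4,"ax": 0,"ay": 0,"az": 0},
  ],
)

```text
clock: 1.17
position: [283.9, -475.3, 230.0]
ee_rot: [-0.132, 0.991, -0.0, 0.0]
contact_force: [0.7, -0.5, 0.2]
gripper_width: 25.4
grasp_force: 0.0
```

>>> send_rows(
  targets=[
    {"gripper": 1,"x": -2.97,"y": 1.82,"z": 0.4,"ax": 0,"ay": 0,"az": 0},
    {"gripper": 1,"x": -2.97,"y": 1.82,"z": 0.4,"ax": 0,"ay": 0,"az": 0},
    {"gripper": 1,"x": -2.97,"y": 1.82,"z": 0.4,"ax": 0,"ay": 0,"az": 0},
    {"gripper": 1,"x": -2.97,"y": 1.82,"z": 0.4,"ax": 0,"ay": 0,"az": 0},
    {"gripper": 1,"x": -2.97,"y": 1.82,"z": 0.4,"ax": 0,"ay": 0,"az": 0},
  ],
)

```text
clock: 1.58
position: [403.6, -348.4, 210.2]
ee_rot: [-0.132, 0.991, -0.0, 0.0]
contact_force: [0.1, -0.6, 0.3]
gripper_width: -0.0
grasp_force: 0.0
```

>>> send_rows(
  targets=[
    {"gripper": 1,"x": -2.97,"y": 1.82,"z": 0.4,"ax": 0,"ay": 0,"az": 0},
    {"gripper": 1,"x": -2.97,"y": 1.82,"z": 0.4,"ax": 0,"ay": 0,"az": 0},
    {"gripper": 1,"x": 0,"y": 0,"z": 0,"ax": 0,"ay": 0,"az": 0},
  ],
)

```text
clock: 1.83
position: [453.7, -295.8, 201.5]
ee_rot: [-0.135, 0.991, 0.0, 0.0]
contact_force: [-0.5, -0.2, 0.4]
gripper_width: 0.1
grasp_force: 0.0
```

```bash
python3 - <<'E'
from h import *
import cv2
s=arm.read_state();m=arm.camera_model("wrist");p,d=arm.get_image("wrist")
print(s["clock"],s["position"],s["ee_rot"],s["gripper_width"],s["contact_force"])
cv2.imwrite("pics/w2.png",p[:,:,::-1])
q=p.astype(int);k=(q[...,0]>120)&(q[...,1]<80)&(q[...,2]<80)
n,l,st,c=cv2.connectedComponentsWithStats(k.astype(np.uint8))
for i in range(1,n):
    if st[i,4]>100:
        print(c[i],st[i],plane(m,*c[i],57),d[l==i].mean(), np.array(m["cam_to_world"])[:3,3])
E
```

```text
1.8333 [ 453.68673436 -295.78328757  201.46860857] [-1.34738212e-01  9.90881164e-01  5.81331306e-05  3.60071100e-04] 0.0845165894412289 [-0.54936599 -0.23797487  0.43445699]
[227.40909091  52.58585859] [209  23  26  50 198] [ 363.0962309  -402.84699233   57.        ] 242.98318 [ 377.51764205 -317.54342696  325.51206136]
[261.08        73.05333333] [242  37  37  72 375] [ 370.64456796 -374.36249671   57.        ] 281.89053 [ 377.51764205 -317.54342696  325.51206136]
[325.63018355 187.67912984] [ 304  167   44   43 1471] [ 448.34329395 -299.48895679   57.        ] 278.16776 [ 377.51764205 -317.54342696  325.51206136]
[261.05555556 278.00292398] [233 263  56  40 342] [ 554.09284736 -336.3732373    57.        ] 357.7935 [ 377.51764205 -317.54342696  325.51206136]
```

View pics/w2.png

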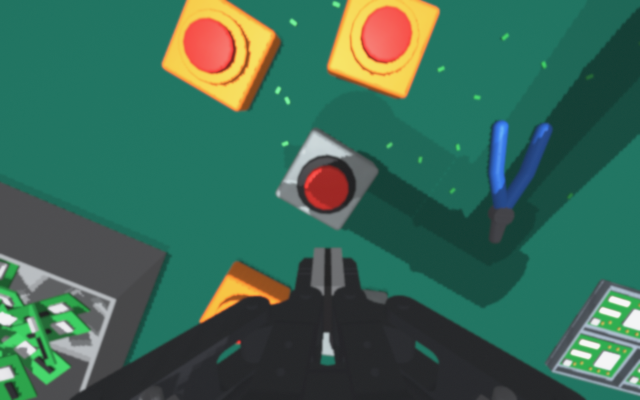

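The wrist view shows the red button in its grey pod at (326,188), about (449,-299.5), agreeing with the other views. The arm's command is already over it, so I'll descend and check before contact.

>>> send_rows(
  targets=[
    {"gripper": 1,"x": 0,"y": 0,"z": 2.5,"ax": 0,"ay": 0,"az": 0},
    {"gripper": 1,"x": 0,"y": 0,"z": 3.5,"ax": 0,"ay": 0,"az": 0},
    {"gripper": 1,"x": 0,"y": 0,"z": 3.0,"ax": 0,"ay": 0,"az": 0},
    {"gripper": 1,"x": 0,"y": 0,"z": 1.5,"ax": 0,"ay": 0,"az": 0},
    {"gripper": 1,"x": 0,"y": 0,"z": 0,"ax": 0,"ay": 0,"az": 0},
  ],
)

```text
clock: 2.3
position: [447.4, -298.8, 93.4]
ee_rot: [-0.131, 0.991, 0.002, -0.004]
contact_force: [0.2, 0.6, 0.3]
gripper_width: 0.1
grasp_force: 0.0
```

>>> send_rows(
  targets=[
    {"gripper": 1,"x": 0,"y": 0,"z": 0.3,"ax": 0,"ay": 0,"az": 0},
    {"gripper": 1,"x": 0,"y": 0,"z": 0.3,"ax": 0,"ay": 0,"az": 0},
    {"gripper": 1,"x": 0,"y": 0,"z": 0.3,"ax": 0,"ay": 0,"az": 0},
    {"gripper": 1,"x": 0,"y": 0,"z": 0,"ax": 0,"ay": 0,"az": 0},
  ],
)

```text
clock: 2.63
position: [450.7, -299.4, 88.7]
ee_rot: [-0.132, 0.991, -0.0, 0.001]
contact_force: [-0.0, -0.2, -1.5]
gripper_width: -0.0
grasp_force: 0.0
```

>>> send_rows(
  targets=[
    {"gripper": 1,"x": 0,"y": 0,"z": 0.4,"ax": 0,"ay": 0,"az": 0},
    {"gripper": 1,"x": 0,"y": 0,"z": 0.4,"ax": 0,"ay": 0,"az": 0},
    {"gripper": 1,"x": 0,"y": 0,"z": 0.3,"ax": 0,"ay": 0,"az": 0},
    {"gripper": 1,"x": 0,"y": 0,"z": 0.1,"ax": 0,"ay": 0,"az": 0},
    {"gripper": 1,"x": 0,"y": 0,"z": 0,"ax": 0,"ay": 0,"az": 0},
  ],
)

```text
clock: 3.05
position: [450.2, -299.0, 75.8]
ee_rot: [-0.132, 0.991, 0.0, -0.0]
contact_force: [-1.8, 0.4, 1.3]
gripper_width: 0.0
grasp_force: 0.7
```

>>> send_rows(
  targets=[
    {"gripper": 1,"x": 0,"y": 0,"z": 0.2,"ax": 0,"ay": 0,"az": 0},
    {"gripper": 1,"x": 0,"y": 0,"z": 0.2,"ax": 0,"ay": 0,"az": 0},
    {"gripper": 1,"x": 0,"y": 0,"z": 0,"ax": 0,"ay": 0,"az": 0},
  ],
)

```text
clock: 3.3
position: [450.5, -299.1, 72.0]
ee_rot: [-0.132, 0.991, -0.0, -0.0]
contact_force: [-1.5, 0.0, 4.0]
gripper_width: -0.5
grasp_force: 1.8
```

>>> send_rows(
  targets=[
    {"gripper": 1,"x": 0,"y": 0,"z": 0.15,"ax": 0,"ay": 0,"az": 0},
    {"gripper": 1,"x": 0,"y": 0,"z": 0.1,"ax": 0,"ay": 0,"az": 0},
    {"gripper": 1,"x": 0,"y": 0,"z": 0,"ax": 0,"ay": 0,"az": 0},
  ],
)

```text
clock: 3.55
position: [450.4, -299.2, 69.8]
ee_rot: [-0.132, 0.991, -0.0, -0.0]
contact_force: [-0.9, 1.0, 4.3]
gripper_width: 0.0
grasp_force: 2.4
```

>>> send_rows(
  targets=[
    {"gripper": 1,"x": 0,"y": 0,"z": 0.1,"ax": 0,"ay": 0,"az": 0},
    {"gripper": 1,"x": 0,"y": 0,"z": 0.05,"ax": 0,"ay": 0,"az": 0},
    {"gripper": 1,"x": 0,"y": 0,"z": 0,"ax": 0,"ay": 0,"az": 0},
  ],
)

```text
clock: 3.8
position: [450.5, -299.2, 69.7]
ee_rot: [-0.132, 0.991, -0.0, 0.0]
contact_force: [-2.9, 3.5, 13.3]
gripper_width: -0.3
grasp_force: 6.6
```

Bottomed: 13 N and no further travel. Rising straight up.

>>> send_rows(
  targets=[
    {"gripper": 1,"x": 0,"y": 0,"z": -0.5,"ax": 0,"ay": 0,"az": 0},
    {"gripper": 1,"x": 0,"y": 0,"z": -1.0,"ax": 0,"ay": 0,"az": 0},
    {"gripper": 1,"x": 0,"y": 0,"z": -3.0,"ax": 0,"ay": 0,"az": 0},
    {"gripper": 1,"x": 0,"y": 0,"z": -3.5,"ax": 0,"ay": 0,"az": 0},
    {"gripper": 1,"x": 0,"y": 0,"z": -3.2,"ax": 0,"ay": 0,"az": 0},
  ],
)

```text
clock: 4.22
position: [450.3, -299.1, 181.3]
ee_rot: [-0.132, 0.991, 0.0, -0.0]
contact_force: [0.5, -0.2, 0.4]
gripper_width: 0.2
grasp_force: 0.0
```

>>> send_rows(
  targets=[
    {"gripper": 1,"x": -1.49,"y": 3.39,"z": 0,"ax": 0,"ay": 0,"az": 0},
    {"gripper": 1,"x": -1.49,"y": 3.39,"z": 0,"ax": 0,"ay": 0,"az": 0},
    {"gripper": 1,"x": -1.49,"y": 3.39,"z": 0,"ax": 0,"ay": 0,"az": 0},
    {"gripper": 1,"x": -1.49,"y": 3.39,"z": 0,"ax": 0,"ay": 0,"az": 0},
    {"gripper": 1,"x": -1.49,"y": 3.39,"z": 0,"ax": 0,"ay": 0,"az": 0},
  ],
)

```text
clock: 4.63
position: [478.0, -114.5, 180.3]
ee_rot: [-0.132, 0.991, 0.0, 0.0]
contact_force: [0.9, 0.6, -0.5]
gripper_width: -0.1
grasp_force: 0.0
```

>>> send_rows(
  targets=[
    {"gripper": 1,"x": -1.49,"y": 3.39,"z": 0,"ax": 0,"ay": 0,"az": 0},
    {"gripper": 1,"x": -1.49,"y": 3.39,"z": 0,"ax": 0,"ay": 0,"az": 0},
    {"gripper": 1,"x": -1.49,"y": 3.39,"z": 0,"ax": 0,"ay": 0,"az": 0},
    {"gripper": 1,"x": -1.49,"y": 3.39,"z": 0,"ax": 0,"ay": 0,"az": 0},
    {"gripper": 1,"x": -1.49,"y": 3.39,"z": 0,"ax": 0,"ay": 0,"az": 0},
  ],
)

```text
clock: 5.05
position: [505.5, 69.0, 180.3]
ee_rot: [-0.132, 0.991, 0.0, 0.0]
contact_force: [1.1, -0.5, 0.0]
gripper_width: 0.2
grasp_force: 0.0
```

>>> send_rows(
  targets=[
    {"gripper": 1,"x": -1.49,"y": 3.39,"z": 0,"ax": 0,"ay": 0,"az": 0},
    {"gripper": 1,"x": -1.49,"y": 3.39,"z": 0,"ax": 0,"ay": 0,"az": 0},
    {"gripper": 1,"x": 0,"y": 0,"z": 0,"ax": 0,"ay": 0,"az": 0},
    {"gripper": 1,"x": 0,"y": 0,"z": 0,"ax": 0,"ay": 0,"az": 0},
  ],
)

```text
clock: 5.38
position: [516.6, 142.2, 179.7]
ee_rot: [-0.133, 0.991, 0.0, -0.0]
contact_force: [-0.0, -0.3, -0.4]
gripper_width: -0.0
grasp_force: 0.0
```

```bash
cat > chip.py <<'E'
from h import *
import cv2,sys
s=arm.read_state();m=arm.camera_model("wrist");p,d=arm.get_image("wrist")
print(s["clock"],s["position"],s["ee_rot"])
cv2.imwrite(sys.argv[1],p[:,:,::-1])
print([(b["score"],b["rect"],plane(m,b["rect"][0]+b["rect"][2]/2,b["rect"][1]+b["rect"][3]/2,9)) for b in arm.boxes_of("wrist","bare_chip")])
u,v=np.linalg.inv(m["cam_to_world"])[:3]@[527,214,9,1] if 0 else (0,0)
c=np.linalg.inv(m["cam_to_world"])@[527,214,9,1];print("expected px",m["fx"]*c[0]/c[2]+m["cx"],m["fy"]*c[1]/c[2]+m["cy"])
E
sed -i '/if 0 else/d' chip.py; python3 chip.py pics/w3.png
```

```text
5.3833 [516.58886204 142.1539135  179.71647736] [-1.33466428e-01  9.91053328e-01  7.12559359e-05 -9.38050589e-05]
[(0.79, [338.1, 175.5, 87.3, 68.4], array([525.22482422, 200.55322901,   9.        ]))]
expected px 393.8581599750879 214.62819527872227
```

View pics/w3.png

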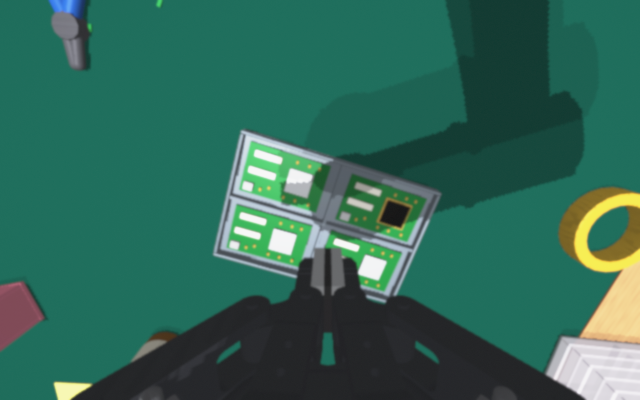

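The wrist view shows the bare chip at about (395,214), matching the expected (394,215) for (527,214); the network's box took in the whole board. Completing the lateral move, then going down to a TCP of about 54 (fingertips about 26 mm above the chip).

>>> send_rows(
  targets=[
    {"gripper": 1,"x": -1.45,"y": 3.35,"z": 0,"ax": 0,"ay": 0,"az": 0},
    {"gripper": 1,"x": -1.4,"y": 3.35,"z": 0,"ax": 0,"ay": 0,"az": 0},
    {"gripper": 1,"x": 0,"y": 0,"z": 2,"ax": 0,"ay": 0,"az": 0},
    {"gripper": 1,"x": 0,"y": 0,"z": 2,"ax": 0,"ay": 0,"az": 0},
    {"gripper": 1,"x": 0,"y": 0,"z": 2,"ax": 0,"ay": 0,"az": 0},
  ],
)

```text
clock: 5.9
position: [526.6, 211.6, 119.6]
ee_rot: [-0.131, 0.991, 0.0, 0.0]
contact_force: [0.5, -0.8, 0.3]
gripper_width: -0.3
grasp_force: 0.0
```

```bash
python3 - <<'E'
from h import *
import cv2
s=arm.read_state();m=arm.camera_model("wrist");p,d=arm.get_image("wrist");mt=arm.camera_model("top");t,_=arm.get_image("top")
print(s["clock"],s["position"])
b=p.max(2)<60; g=cv2.cvtColor(p,cv2.COLOR_RGB2HSV); 
c=np.linalg.inv(m["cam_to_world"])@[526.5,214.5,9,1];u=m["fx"]*c[0]/c[2]+m["cx"];v=m["fy"]*c[1]/c[2]+m["cy"];print("exp px",u,v)
u,v=int(u),int(v);x=blob(b,u-45,v-45,u+45,v+45);print(x,plane(m,x[0],x[1],9))
q=p[:,:,::-1].copy();cv2.circle(q,(u,v),2,(0,0,255),-1)
w=cv2.resize(q[max(0,v-75):v+75,u-100:u+100],(600,450));cv2.imwrite("pics/w4.png",w)
E
```

```text
5.9 [526.58208683 211.56118539 119.64106887]
exp px 331.63845168780676 207.13230111645626
(np.float64(331.956862745098), np.float64(205.85882352941178), np.int32(765)) [525.40174608 214.46187728   9.        ]
```

View pics/w4.png

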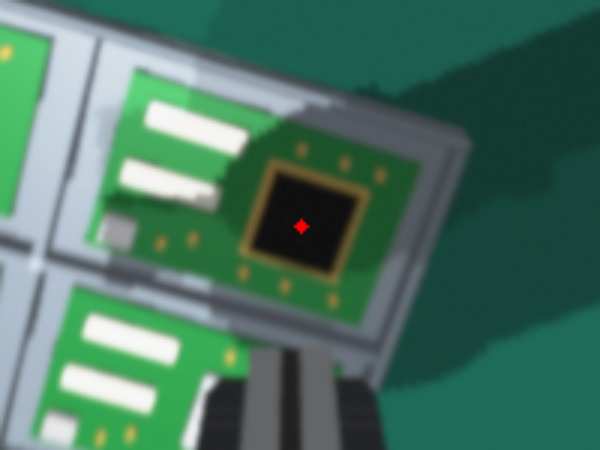

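The dot marking (526.5,214.5) sits about 1 mm from the centre of the bare chip. Descending the rest of the way.

>>> send_rows(
  targets=[
    {"gripper": 1,"x": 0,"y": 0,"z": 2,"ax": 0,"ay": 0,"az": 0},
    {"gripper": 1,"x": 0,"y": 0,"z": 2,"ax": 0,"ay": 0,"az": 0},
    {"gripper": 1,"x": 0,"y": 0,"z": 1.5,"ax": 0,"ay": 0,"az": 0},
    {"gripper": 1,"x": 0,"y": 0,"z": 1.0,"ax": 0,"ay": 0,"az": 0},
    {"gripper": 1,"x": 0,"y": 0,"z": 0,"ax": 0,"ay": 0,"az": 0},
  ],
)

```text
clock: 6.42
position: [526.0, 211.1, 54.0]
ee_rot: [-0.131, 0.991, -0.001, -0.001]
contact_force: [0.2, -0.5, 0.3]
gripper_width: 0.0
grasp_force: 0.0
```

>>> send_rows(
  targets=[
    {"gripper": 1,"x": 0,"y": 0,"z": 0,"ax": 0,"ay": 0,"az": 0},
    {"gripper": 1,"x": 0,"y": 0,"z": 0,"ax": 0,"ay": 0,"az": 0},
    {"gripper": 1,"x": 0,"y": 0,"z": 0,"ax": 0,"ay": 0,"az": 0},
  ],
)

```text
clock: 6.67
position: [527.3, 212.8, 56.4]
ee_rot: [-0.132, 0.991, 0.001, 0.001]
contact_force: [-0.8, 0.4, 0.1]
gripper_width: -0.0
grasp_force: 0.0
```

>>> send_rows(
  targets=[
    {"gripper": 1,"x": 0.09,"y": 0.2,"z": 0.1,"ax": 0,"ay": 0,"az": 0},
    {"gripper": 1,"x": 0,"y": 0,"z": 0,"ax": 0,"ay": 0,"az": 0},
    {"gripper": 1,"x": 0,"y": 0,"z": 0,"ax": 0,"ay": 0,"az": 0},
    {"gripper": 1,"x": 0,"y": 0,"z": 0,"ax": 0,"ay": 0,"az": 0},
    {"gripper": 1,"x": 0,"y": 0,"z": 0,"ax": 0,"ay": 0,"az": 0},
  ],
)

```text
clock: 7.08
position: [525.1, 214.2, 54.1]
ee_rot: [-0.132, 0.991, 0.0, 0.0]
contact_force: [0.2, -0.0, -0.1]
gripper_width: -0.1
grasp_force: 0.0
```

>>> send_rows(
  targets=[
    {"gripper": 1,"x": 0,"y": 0,"z": 0,"ax": 0,"ay": 0,"az": 0},
    {"gripper": 1,"x": 0,"y": 0,"z": 0,"ax": 0,"ay": 0,"az": 0},
    {"gripper": 1,"x": 0,"y": 0,"z": 0,"ax": 0,"ay": 0,"az": 0},
    {"gripper": 1,"x": 0,"y": 0,"z": 0,"ax": 0,"ay": 0,"az": 0},
    {"gripper": 1,"x": 0,"y": 0,"z": 0,"ax": 0,"ay": 0,"az": 0},
  ],
)

```text
clock: 7.5
position: [525.1, 214.1, 54.0]
ee_rot: [-0.132, 0.991, 0.0, -0.0]
contact_force: [-0.0, 0.9, 0.2]
gripper_width: 0.0
grasp_force: 0.0
```

>>> send_rows(
  targets=[
    {"gripper": 1,"x": 0,"y": 0,"z": 0,"ax": 0,"ay": 0,"az": 0},
    {"gripper": 1,"x": 0,"y": 0,"z": 0,"ax": 0,"ay": 0,"az": 0},
    {"gripper": 1,"x": 0,"y": 0,"z": 0,"ax": 0,"ay": 0,"az": 0},
    {"gripper": 1,"x": 0,"y": 0,"z": 0,"ax": 0,"ay": 0,"az": 0},
    {"gripper": 1,"x": 0,"y": 0,"z": 0,"ax": 0,"ay": 0,"az": 0},
  ],
)

```text
clock: 7.92
position: [525.1, 214.1, 54.0]
ee_rot: [-0.132, 0.991, 0.0, 0.0]
contact_force: [-0.9, -0.1, -0.5]
gripper_width: -0.1
grasp_force: 0.0
```

>>> send_rows(
  targets=[
    {"gripper": 1,"x": 0,"y": 0,"z": 0,"ax": 0,"ay": 0,"az": 0},
    {"gripper": 1,"x": 0,"y": 0,"z": 0,"ax": 0,"ay": 0,"az": 0},
    {"gripper": 1,"x": 0,"y": 0,"z": 0,"ax": 0,"ay": 0,"az": 0},
    {"gripper": 1,"x": 0,"y": 0,"z": 0,"ax": 0,"ay": 0,"az": 0},
    {"gripper": 1,"x": 0,"y": 0,"z": 0,"ax": 0,"ay": 0,"az": 0},
  ],
)

```text
clock: 8.33
position: [525.1, 214.1, 54.0]
ee_rot: [-0.132, 0.991, -0.0, 0.0]
contact_force: [-0.7, 0.2, 0.8]
gripper_width: 0.3
grasp_force: 0.0
```

```bash
python3 - <<'E'
from bench import arm
import cv2
p,_=arm.get_image("wrist");cv2.imwrite("pics/w5.png",p[:,:,::-1]);s=arm.read_state();print(s["clock"],s["position"])
E
```

```text
8.3833 [525.07749463 214.10848292  54.0039815 ]
```

View pics/w5.png

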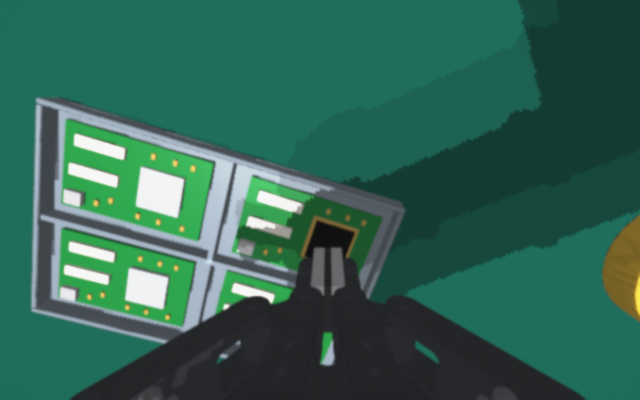

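The fingertips at (328,250) stand over the bare chip at (330,240), clear of the board. Holding longer, then handing in.

>>> send_rows(
  targets=[
    {"gripper": 1,"x": 0,"y": 0,"z": 0,"ax": 0,"ay": 0,"az": 0},
    {"gripper": 1,"x": 0,"y": 0,"z": 0,"ax": 0,"ay": 0,"az": 0},
    {"gripper": 1,"x": 0,"y": 0,"z": 0,"ax": 0,"ay": 0,"az": 0},
    {"gripper": 1,"x": 0,"y": 0,"z": 0,"ax": 0,"ay": 0,"az": 0},
    {"gripper": 1,"x": 0,"y": 0,"z": 0,"ax": 0,"ay": 0,"az": 0},
  ],
)

```text
clock: 8.8
position: [525.1, 214.1, 54.0]
ee_rot: [-0.132, 0.991, 0.0, 0.0]
contact_force: [-0.3, -0.8, -0.5]
gripper_width: -0.2
grasp_force: 0.0
```

>>> send_rows(
  targets=[
    {"gripper": 1,"x": 0,"y": 0,"z": 0,"ax": 0,"ay": 0,"az": 0},
    {"gripper": 1,"x": 0,"y": 0,"z": 0,"ax": 0,"ay": 0,"az": 0},
    {"gripper": 1,"x": 0,"y": 0,"z": 0,"ax": 0,"ay": 0,"az": 0},
    {"gripper": 1,"x": 0,"y": 0,"z": 0,"ax": 0,"ay": 0,"az": 0},
    {"gripper": 1,"x": 0,"y": 0,"z": 0,"ax": 0,"ay": 0,"az": 0},
  ],
)

```text
clock: 9.22
position: [525.1, 214.1, 54.0]
ee_rot: [-0.132, 0.991, 0.0, -0.0]
contact_force: [-0.1, 0.8, 0.5]
gripper_width: 0.2
grasp_force: 0.0
```

>>> send_rows(
  targets=[
    {"gripper": 1,"x": 0,"y": 0,"z": 0,"ax": 0,"ay": 0,"az": 0},
    {"gripper": 1,"x": 0,"y": 0,"z": 0,"ax": 0,"ay": 0,"az": 0},
    {"gripper": 1,"x": 0,"y": 0,"z": 0,"ax": 0,"ay": 0,"az": 0},
    {"gripper": 1,"x": 0,"y": 0,"z": 0,"ax": 0,"ay": 0,"az": 0},
    {"gripper": 1,"x": 0,"y": 0,"z": 0,"ax": 0,"ay": 0,"az": 0},
  ],
)

```text
clock: 9.63
position: [525.1, 214.1, 54.0]
ee_rot: [-0.132, 0.991, -0.0, -0.0]
contact_force: [0.8, 0.1, -0.5]
gripper_width: 0.2
grasp_force: 0.0
```

```bash
python3 -c "
from bench import arm
print(arm.read_state()['clock'],arm.job_done())"
```

```text
the job is handed in; nothing more can be done
9.6333 None
```

I pressed the red button right down (13 N at the stop) and released it, then held the fingertips about 26 mm above the bare chip for over 2.5 s and handed the job in at 9.6 s while still pointing; no result was returned.

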